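Load the parts jars into the carrier and hold it up level

TASK

Slide the three small black-capped jars along the white deck, without picking them up, into the aluminium carrier so that all three stand one behind the other between its rails, wholly inside. Then take the carrier by the bar of its handle, lift it level out of the dock, at least 10 cm clear of the table, and finish while still holding it there, steady and level, above the dock, with the jars standing in it. Knock nothing over and leave the other things on the bench where they are.

Things in the scene. Friction and masses are not known exactly. Their poses are not given: they have to be found in the camera images.
- dock: fixed white loading dock. Origin: on the table (z = 0) below the middle of the docked carrier's open mouth; +x: direction in which jars go into the carrier, z up. The carrier stands on the table between side lips 12 mm high (2.5 mm play) and an end stop at x 138 mm, 14 mm high, so it cannot be pushed away along +x
- dock_deck (a point): point on the dock's flat deck, at dock (-130, 0, 12) mm, same axes as the dock. Deck: 12 mm high, dock x -270 to -3 mm, y -145 to +90 mm; jars start on it at dock x -245 to -95 mm, |y| below 65 mm. On it two guide walls, 5 mm thick, 26 mm high above the deck, funnel into the mouth: from dock (-50, +-60) mm to (-6, +-29) mm
- carrier: loose aluminium carrier, 400 g, 136 mm long, 66 mm wide, 135 mm high, open at one end, with a handle arch across it. Origin: on its underside, below the handle; x along its lane, away from the mouth, z up; docked, the origin is at dock (70, 0, 0) mm. Loaded, its centre of mass lies within about 5 mm of below the handle bar
- carrier_mouth (a point): middle of the lane's open mouth, on the lane floor, at carrier (-70, 0, 10.5) mm. The lane runs from here 124 mm along carrier x to the end wall (top 45 mm over the underside), 46 mm wide between rails 35 mm high over the underside; its floor is 1.5 mm below the deck. Jars pass under the handle arch
- carrier_handle (a point): centre of the handle's black bar, at carrier (0, 0, 126) mm: 54 mm long between the posts along carrier y, 16 mm wide along x, 18 mm high; free above and below (jar caps end 65 mm below this point). Posts at carrier y +-30 mm, 6 mm thick, 16 mm wide along x
- jar1: one of the three equal small parts jars to be loaded: clear round body showing pinkish-brown contents, 38 mm in diameter, and a black screw cap 33 mm in diameter on top, 50 mm high over all, about 70 g; stands on the dock's deck, slides easily. Origin: centre of its underside, z up
- jar2: one of the three equal small parts jars to be loaded: clear round body showing pinkish-brown contents, 38 mm in diameter, and a black screw cap 33 mm in diameter on top, 50 mm high over all, about 70 g; stands on the dock's deck, slides easily. Origin: centre of its underside, z up
- jar3: one of the three equal small parts jars to be loaded: clear round body showing pinkish-brown contents, 38 mm in diameter, and a black screw cap 33 mm in diameter on top, 50 mm high over all, about 70 g; stands on the dock's deck, slides easily. Origin: centre of its underside, z up
- tin: bystander: flat steel tin with a dark lid, 53 mm in diameter, 25 mm high, on the deck near its edge at about dock (-60, -115) mm; leave alone. Origin: centre of its underside
- solder_spool: bystander: spool of solder lying flat on the table, 60 mm in diameter, 34 mm high. Origin: centre of its underside
- flux_bottle: bystander: slim white bottle, 32 mm in diameter, 100 mm high, on the table. Origin: centre of its underside
- screwdriver: bystander: screwdriver lying on the table. Origin: centre of its underside
- brush: bystander: brush lying on the table. Origin: centre of its underside
- multimeter: bystander: orange multimeter lying on its back, 85 x 130 mm, 43 mm high. Origin: centre of its underside
Not all that is in view belongs to the job. What is shaped like the jar1 but blue, purple or turquoise is not meant.

How it is judged:
By the outcome, as a careful person would: the job done as asked, in the order asked, and still so for the second after the job is handed in, while the arm keeps its last pose, push and grip.
It also fails if it takes over 72 s, if anything falls off the work surface, if the arm or the gripper's body presses on something with over 40 N, if the wrist force passes 120 N, or if a joint passes its speed limit or range.

ROBOT

A 6-joint arm with a two-finger parallel gripper is mounted at the origin on the work surface. World frame = base frame: x ahead of the robot, y to its left, z up, the work surface at z = 0. Lengths are in m, angles in rad, forces in N, time in s.
With the tool pointing down it reaches from about 0.375 to 0.9 m from the base axis. Payload 3.1 kg.
Tool frame: the origin (TCP) lies on the centre line of the jaws, within the pads' length; the fingertips stand 19 mm ahead of it and the grasp point (between the pads) is the TCP; z points along the fingers, y is the line along which they close (so a half turn about z gives the same grasp; the last joint's range is limited). The gripper opens to 85 mm and grips with 20 to 120 N. Pads are 22 mm wide; open, the fingers measure 114 mm over their backs; the gripper's body (76 mm by 85 mm) begins 54 mm behind the grasp point. The pads swing forward as they close: fully open they stand 13 mm farther back than shut.
Start: joints at [1.002, 0.527, 1.433, -0, 1.181, -0.178], TCP at [0.237, 0.578, 0.227] pointing down, gripper open.
Joint ranges: [-3.08, 3.08], [-0.75, 2.2], [0.22, 2.44], [-1.43, 4.57], [0, 2.65], [-2.85, 2.85]. Speed limits (rad/s): [2.79, 2.79, 3.14, 3.14, 3.14, 3.14].

INTERFACE

Orientations are given as a unit quaternion [x, y, z, w].
In Python, from station import manip gives the robot as it stands.
- The arm moves only by the tool servo_tool, never from a script. Its argument "rows" is a list that holds one entry, the list of rows, each a list of 7 numbers: the turn, a rotation vector about the tool's x, y, z in degrees, then the shift along the tool's x, y, z in m, then the gripper command: -1 is shut, 1 is fully open, values between are in proportion. In form: [[[wx, wy, wz, tx, ty, tz, jaw], ...]]. A call has 1 to 8 rows; each row shifts and turns the commanded pose from where the row before left it, along the tool's axes as they then stand; what a row does not reach is not made up. A row lasts 1/12 s, in which the tool goes at most 41.7 mm and 7.16 degrees, less where a joint would pass 70% of its speed; a pose out of reach is approached as far as the arm can. A call is refused whole if a number of a shift passes 0.0417 or a number of a turn 7.16, either way. A call with a gripper value outside its range is refused whole. The fingers move at their own pace and stop on an object; "squeeze" is the grip in N (left out, the last holds). Time passes only in rows, so rows that do not move let the fingers close. It gives the time, the measured TCP pose, the force, the opening and the grip force at its end, in the units of the state.
- manip.sense(): the state, without advancing time (a new reading comes with each control period).
- manip.snapshot(name): name is "side" or "top" or "wrist"; returns the picture (480x640x3 uint8, blue, green, red); there is no depth.
- manip.camera_info(name): a dict with "K" (3x3 intrinsics, pixels), "k1" (the pictures are not rectified: a ray, as slopes to the right and down, at radius r is drawn at 1 + k1 r^2 times it, then the intrinsics apply), "camera_from_world" (4x4, takes a point from world to camera coordinates). Camera axes: x right, y down, z forward; pixel columns grow to the right and rows downward; lengths in m; the calibration is good to about 2 mm. A picture is of the moment at which its call begins: read the wrist's pose just before it. camera_info takes no time and is no camera call; for the wrist camera it gives the pose at the moment of the call.
- manip.sign_off(): hands the job in; it is judged then, once.
The state is a dict: "t": time; "q": joint angles; "qd": joint speeds; "tau": joint torques, N m; "tcp_pos": TCP position; "tool_rot": TCP orientation; "force": force on the tool from outside, world axes, zero at the start; "ft_torque": the same for the moment, N m; "finger_gap": opening from 0.0 (shut) to 1.0 (fully open); "gripper_force": force on a finger pad.
Only numpy, scipy, OpenCV 4.12 (cv2) and the standard library are available. Lean on these libraries where they do the work, as an engineer would, in place of code of your own. Each camera call takes 0.05 s, during which the arm holds its last target. There are 200 camera calls.

## Working session

There is one attempt and no reset: what is moved stays moved. The work goes in short steps, Python scripts to look and compute and a tool call to move; the robot and the scene stay as the last step left them, time stands still between calls to the robot, and variables do not carry over. Pictures are saved under pics/ and viewed, at most 10 in all, crops included, and the job is handed in when it is done.

Besides the shell and the picture viewer there is one more tool, called after "Call:" by a JSON object that holds its "method" and its "body", one argument or row to a line. servo_tool: Moves the arm, as the interface text tells. Its arguments: {"type":"object","properties":{"rows":{"type":"array","items":{"type":"array","items":{"type":"array","items":{"type":"number"}}}},"squeeze":{"type":"number"}},"required":["rows"]}

```bash
mkdir -p pics; ls; cat > h.py <<'E'
import numpy as np,cv2
from station import manip
def cam(n):
    c=manip.camera_info(n);return np.array(c["K"]),c["k1"],np.array(c["camera_from_world"])
def pix2w(n,uv,z,C=None):
    K,k1,T=C or cam(n)
    uv=np.atleast_2d(np.array(uv,float));d=np.c_[(uv[:,0]-K[0,2])/K[0,0],(uv[:,1]-K[1,2])/K[1,1]]
    s=d.copy()
    for _ in range(20): s=d/(1+k1*(s**2).sum(1,keepdims=True))
    R,t=T[:3,:3],T[:3,3];o=-R.T@t;r=np.c_[s,np.ones(len(s))]@R
    return o+r*((np.broadcast_to(z,len(s))-o[2])/r[:,2])[:,None]
def w2pix(n,P,C=None):
    K,k1,T=C or cam(n);P=np.atleast_2d(P);c=P@T[:3,:3].T+T[:3,3];s=c[:,:2]/c[:,2:]
    s=s*(1+k1*(s**2).sum(1,keepdims=True));return s*[K[0,0],K[1,1]]+[K[0,2],K[1,2]]
E
python3 - <<'E'
from h import *
a=manip.snapshot("top");b=manip.snapshot("side")
cv2.imwrite("pics/top.png",a);cv2.imwrite("pics/side.png",b)
s=manip.sense();print(s["t"],s["tcp_pos"],s["tool_rot"])
for n in("top","side"):
    K,k,T=cam(n);print(n,K[0,0],k,-T[:3,:3].T@T[:3,3])
E
```

```text
pics
0.1 [0.23711455 0.57756236 0.22612148] [ 1.93651085e-01  9.81069972e-01 -9.18406757e-04 -3.52269113e-04]
top 460.3423157356142 0.011280040949125797 [ 0.43210046 -0.02973745  1.11234697]
side 485.17741593533486 -0.09270460289617295 [ 0.42086506 -0.84444923  0.70595484]
```

View pics/top.png

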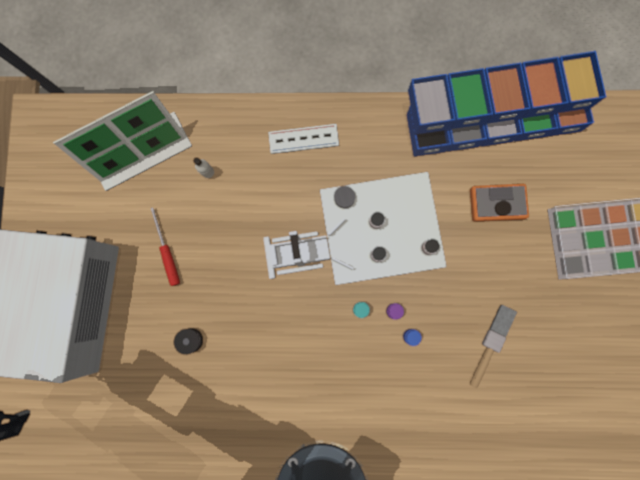

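View pics/side.png

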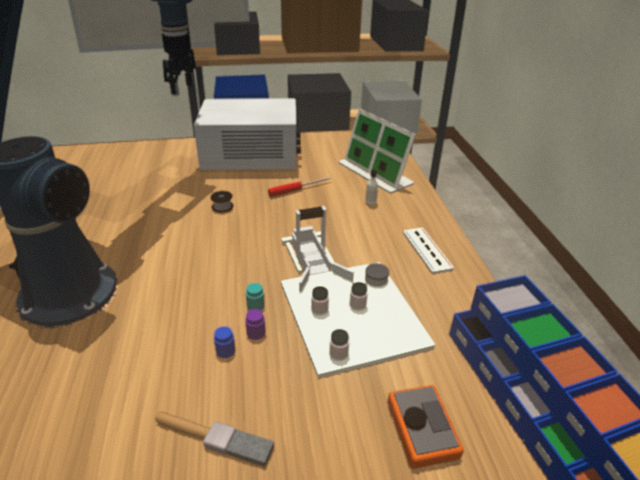

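Top view: the deck has corners at about (320,188), (429,173), (445,267) and (335,283). The carrier lies to its left, with the handle bar near (295,246).

The black-capped jars are at (377,220), (379,254) and (432,246). They have pinkish bodies and stand on the deck, so they fit. The turquoise (362,310), purple (396,311) and blue (413,337) ones are decoys. The tin is at (345,197).

```bash
python3 - <<'E'
from h import *
from scipy.optimize import least_squares
a=cv2.imread("pics/top.png")
C=cam("top")
c=np.array([[320,188],[429,173],[445,267],[335,283]],float)
# deck corners: refine
g=cv2.cvtColor(a,cv2.COLOR_BGR2GRAY)
cc=cv2.cornerSubPix(g,c.astype(np.float32).reshape(-1,1,2),(5,5),(-1,-1),(3,50,.01)).reshape(-1,2);print(cc)
P=pix2w("top",cc,.012,C)[:,:2];print(P.round(4), [np.linalg.norm(P[i]-P[i-1]).round(4) for i in range(4)])
D=np.array([[-3,-145],[-270,-145],[-270,90],[-3,90]])/1000
def f(p): 
    co,s=np.cos(p[2]),np.sin(p[2]);return (D@np.array([[co,s],[-s,co]])+p[:2]-P).ravel()
r=least_squares(f,[.4,0,1.6]);p=r.x;print("dock",p,np.degrees(p[2]),r.fun.round(4))
np.save("dock.npy",p)
R=np.array([[np.cos(p[2]),-np.sin(p[2])],[np.sin(p[2]),np.cos(p[2])]])
J=pix2w("top",[[377,219],[379,254],[432,246]],.062,C)[:,:2];print(J.round(4));print(((J-p[:2])@R*1000).round(1))
x=pix2w("top",[[295,246]],.135,C)[:,:2];print("bar",x,((x-p[:2])@R*1000).round(1), "exp",R@[.07,0]+p[:2])
# check dark caps by blobs
m=(g<75).astype(np.uint8);n,l,st,ce=cv2.connectedComponentsWithStats(m[160:290,250:450])
for s,q in zip(st,ce):
    if s[4]>40:
        q=q+[250,160];w=pix2w("top",[q],.062,C)[0,:2];print(q.round(1),s[4],w.round(4),((w-p[:2])@R*1000).round(1))
cv2.imwrite("pics/c1.png",cv2.resize(a[160:350,250:460],None,fx=3.6,fy=3.1,interpolation=cv2.INTER_CUBIC))
E
```

```text
[[319.78265 189.13716]
 [427.44385 171.62192]
 [444.8916  266.71066]
 [335.56644 284.32117]]
[[ 0.6993  0.0073]
 [ 0.7424 -0.2552]
 [ 0.5103 -0.291 ]
 [ 0.4676 -0.0315]] [np.float64(0.2349), np.float64(0.266), np.float64(0.2348), np.float64(0.263)]
dock [ 0.55583769 -0.01227186  1.73216159] 99.2455485491988 [ 0.0001  0.0007 -0.0001 -0.0003  0.0001 -0.0022 -0.0001  0.0018]
[[ 0.6165 -0.1268]
 [ 0.5354 -0.1305]
 [ 0.554  -0.2513]]
[[-122.8  -41.5]
 [-113.4   39.2]
 [-235.6   40.2]]
bar [[0.54511752 0.05563775]] [[68.7 -0.3]] exp [0.54459108 0.05681876]
[349.1 224.2] 25537 [ 0.6044 -0.0626] [-57.4 -39.8]
[377.2 218.6] 108 [ 0.6173 -0.1272] [-123.3  -42.2]
[294.9 245.8] 128 [0.554  0.0622] [ 73.8 -10.1]
[431.8 245.5] 120 [ 0.555  -0.2508] [-235.3   39.1]
[378.9 253. ] 107 [ 0.5377 -0.1303] [-113.6   36.9]
```

View pics/c1.png

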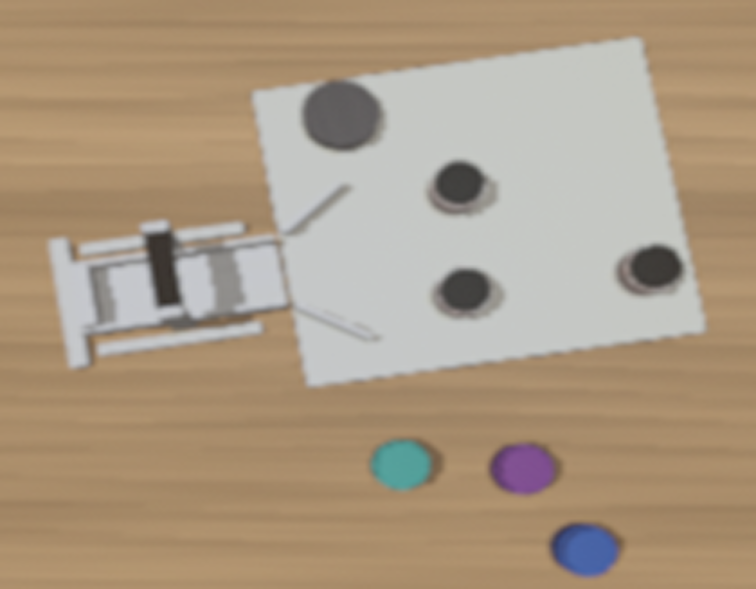

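The crop confirms it: three black caps on the deck at dock (-123,-42), (-114,38) and (-235,39) mm. The bar measures at dock (69,0), where it should be (70,0). I'll turn the tool so its x lies along dock x, then travel to behind jar B.

```bash
cat >> h.py <<'E'
from scipy.spatial.transform import Rotation as Ro
p=np.load("dock.npy");Rd=np.array([[np.cos(p[2]),-np.sin(p[2])],[np.sin(p[2]),np.cos(p[2])]])
def todock(xy): return (np.atleast_2d(xy)[:,:2]-p[:2])@Rd*1000
def st():
    s=manip.sense();R=Ro.from_quat(s["tool_rot"]).as_matrix()
    print("t%.2f dock"%s["t"],todock(s["tcp_pos"])[0].round(1),"z%.1f"%(s["tcp_pos"][2]*1000),"xang %.2f"%(np.degrees(np.arctan2(R[1,0],R[0,0])-p[2])),"zax",R[:,2].round(3),"F",np.round(s["force"],1),"gap%.2f"%s["finger_gap"],"gf",np.round(s["gripper_force"],1))
    return s
E
python3 -c "
from h import *
print(st()['q'])"
```

```text
t0.10 dock [633.4 219.8] z226.1 xang 58.42 zax [-0.001 -0.002 -1.   ] F [ 0.4  0.2 -0.7] gap1.00 gf 0.0
[ 1.00250301e+00  5.28378837e-01  1.43379469e+00 -1.52086150e-05
  1.18138637e+00 -1.78522692e-01]
```

Call:
{"method": "servo_tool", "body": {
  "rows": [
    [[0, 0, 7, 0, 0, 0, -0.4], [0, 0, 7, 0, 0, 0, -0.4], [0, 0, 7, 0, 0, 0, -0.4], [0, 0, 7, 0, 0, 0, -0.4], [0, 0, 7, 0, 0, 0, -0.4], [0, 0, 7, 0, 0, 0, -0.4], [0, 0, 7, 0, 0, 0, -0.4], [0, 0, 7, 0, 0, 0, -0.4]]
  ]
}}

```text
t: 0.77
tcp_pos: [0.2372, 0.5777, 0.2264]
tool_rot: [0.634, 0.773, -0.001, 0.0]
force: [0.3, 0.7, -0.4]
finger_gap: 0.301
gripper_force: 0.0
```

```bash
python3 -c "
from h import *
print(st()['q'])"
```

```text
t0.77 dock [633.5 219.7] z226.4 xang 2.07 zax [-0.001 -0.001 -1.   ] F [ 0.3  0.7 -0.4] gap0.30 gf 0.0
[ 1.00252320e+00  5.28071786e-01  1.43346009e+00 -1.66499764e-06
  1.18139156e+00  8.04962191e-01]
```

Call:
{"method": "servo_tool", "body": {
  "rows": [
    [[0, 0, 2.1, 0, 0, 0, -0.4], [0, 0, 0, -0.035, 0.009, 0, -0.4], [0, 0, 0, -0.035, 0.009, 0, -0.4], [0, 0, 0, -0.035, 0.009, 0, -0.4], [0, 0, 0, -0.035, 0.009, 0, -0.4], [0, 0, 0, -0.035, 0.009, 0, -0.4], [0, 0, 0, -0.035, 0.009, 0, -0.4], [0, 0, 0, -0.035, 0.009, 0, -0.4]]
  ]
}}

```text
t: 1.43
tcp_pos: [0.3404, 0.3453, 0.2268]
tool_rot: [0.645, 0.764, -0.0, -0.0]
force: [0.9, -0.3, 0.7]
finger_gap: 0.297
gripper_force: 0.0
```

Call:
{"method": "servo_tool", "body": {
  "rows": [
    [[0, 0, 0, -0.035, 0.008, 0, -0.4], [0, 0, 0, -0.035, 0.008, 0, -0.4], [0, 0, 0, -0.035, 0.008, 0, -0.4], [0, 0, 0, -0.035, 0.008, 0, -0.4], [0, 0, 0, -0.035, 0.008, 0, -0.4], [0, 0, 0, -0.035, 0.008, 0, -0.4], [0, 0, 0, -0.035, 0.008, 0, -0.4], [0, 0, 0, -0.035, 0.008, 0, -0.4]]
  ]
}}

```text
t: 2.1
tcp_pos: [0.45, 0.0798, 0.2269]
tool_rot: [0.646, 0.764, -0.0, -0.0]
force: [1.0, 0.5, -0.5]
finger_gap: 0.299
gripper_force: 0.0
```

```bash
python3 -c "
from h import *
print(st()['q'])"
```

```text
t2.10 dock [107.9  89.6] z226.9 xang 0.31 zax [-0.  0. -1.] F [ 1.   0.5 -0.5] gap0.30 gf 0.0
[-6.99088498e-02  3.02958995e-01  1.83825327e+00  9.80040844e-05
  1.00086759e+00 -2.36716879e-01]
```

Call:
{"method": "servo_tool", "body": {
  "rows": [
    [[0, 0, 0.3, -0.033, 0.006, 0, -0.4], [0, 0, 0, -0.033, 0.006, 0, -0.4], [0, 0, 0, -0.033, 0.006, 0, -0.4], [0, 0, 0, -0.033, 0.006, 0, -0.4], [0, 0, 0, -0.033, 0.006, 0, -0.4], [0, 0, 0, -0.033, 0.006, 0, -0.4], [0, 0, 0, -0.033, 0.006, 0, -0.4], [0, 0, 0, -0.02, 0.006, 0, -0.4]]
  ]
}}

```text
t: 2.77
tcp_pos: [0.5386, -0.1619, 0.2267]
tool_rot: [0.648, 0.761, -0.0, 0.001]
force: [1.1, -0.4, -0.8]
finger_gap: 0.3
gripper_force: 0.0
```

Call:
{"method": "servo_tool", "body": {
  "rows": [
    [[0, 0, 0, 0, 0, 0, -0.4], [0, 0, 0, 0, 0, 0, -0.4]]
  ]
}}

```text
t: 2.93
tcp_pos: [0.5377, -0.1592, 0.2263]
tool_rot: [0.648, 0.761, -0.0, -0.001]
force: [-0.5, 0.2, 0.4]
finger_gap: 0.297
gripper_force: 0.0
```

```bash
python3 -c "
from h import *
st()
C=cam('wrist');a=manip.snapshot('wrist');cv2.imwrite('pics/w1.png',a)
import pickle;pickle.dump(C,open('w1.pkl','wb'))
K,k,T=C;print(-T[:3,:3].T@T[:3,3],T[2,:3])
g=lambda x,y,z:np.r_[Rd@[x/1e3,y/1e3]+p[:2],z/1e3]
print(w2pix('wrist',np.array([g(-123,-42,62),g(-114,38,62),g(-235,39,62),g(-3,90,12),g(-3,-145,12),g(70,0,135),g(-50,60,38),g(-50,-60,38)]),C).round(0))
"
```

```text
t2.93 dock [-142.1   41.5] z226.3 xang -0.10 zax [-0.001  0.001 -1.   ] F [-0.5  0.2  0.4] gap0.30 gf 0.0
[ 0.52674622 -0.09433831  0.37264668] [ 0.04224774 -0.26043796 -0.96456581]
[[ 409.  195.]
 [ 324.  185.]
 [ 323.  303.]
 [ 271.   67.]
 [ 509.   66.]
 [ 393. -123.]
 [ 301.  115.]
 [ 427.  115.]]
```

View pics/w1.png

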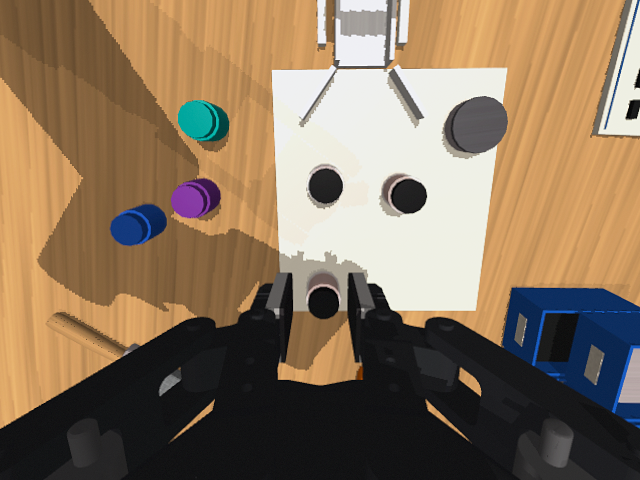

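The wrist view agrees with the measurements to about 2 px: jars at (325,186), (407,196) and (323,301), tin at (478,124), mouth at about (362,65). I'll descend behind jar B.

Call:
{"method": "servo_tool", "body": {
  "rows": [
    [[0, 0, 0, -0.014, 0.0035, 0, -0.4], [0, 0, 0, 0, 0, 0.03, -0.4], [0, 0, 0, 0, 0, 0.03, -0.4], [0, 0, 0, 0, 0, 0.03, -0.4], [0, 0, 0, 0, 0, 0.03, -0.4], [0, 0, 0, 0, 0, 0.03, -0.4], [0, 0, 0, 0, 0, 0.017, -0.4], [0, 0, 0, 0, 0, 0, -0.4]]
  ]
}}

```text
t: 3.65
tcp_pos: [0.541, -0.1697, 0.0563]
tool_rot: [0.647, 0.762, -0.001, -0.004]
force: [0.1, -0.1, -0.5]
finger_gap: 0.302
gripper_force: 0.0
```

```bash
python3 -c "
from h import *
st()
C=cam('wrist');a=manip.snapshot('wrist');cv2.imwrite('pics/w2.png',a)"
```

```text
t3.65 dock [-153.   40.] z56.3 xang 0.10 zax [-0.007  0.004 -1.   ] F [ 0.1 -0.1 -0.5] gap0.30 gf 0.0
```

View pics/w2.png

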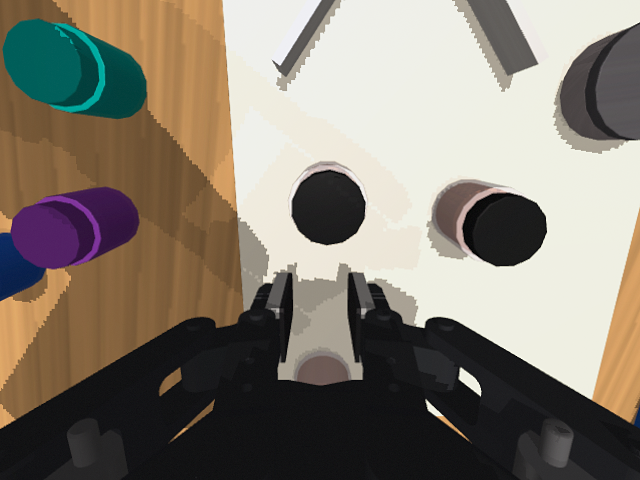

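Call:
{"method": "servo_tool", "body": {
  "rows": [
    [[0, 0, 0, 0.005, 0.003, 0, -0.4], [0, 0, 0, 0.005, 0, 0, -0.4], [0, 0, 0, 0.005, 0.001, 0, -0.4], [0, 0, 0, 0.006, 0.002, 0, -0.4], [0, 0, 0, 0.008, 0.003, 0, -0.4], [0, 0, 0, 0.01, 0.004, 0, -0.4], [0, 0, 0, 0.01, 0.004, 0, -0.4], [0, 0, 0, 0.01, 0.004, 0, -0.4]]
  ]
}}

```text
t: 4.37
tcp_pos: [0.5551, -0.1087, 0.0602]
tool_rot: [0.648, 0.762, 0.0, 0.0]
force: [0.6, 0.4, 0.6]
finger_gap: 0.3
gripper_force: 0.0
```

Call:
{"method": "servo_tool", "body": {
  "rows": [
    [[0, 0, 0, 0.01, 0.004, 0, -0.4], [0, 0, 0, 0.01, 0.004, 0, -0.4], [0, 0, 0, 0.01, 0.004, 0, -0.4], [0, 0, 0, 0.008, 0.004, 0, -0.4], [0, 0, 0, 0.006, 0.003, 0, -0.4], [0, 0, 0, 0.006, 0.002, 0, -0.4], [0, 0, 0, 0, 0, 0, -0.4], [0, 0, 0, 0, 0, 0, -0.4]]
  ]
}}

```text
t: 5.03
tcp_pos: [0.5675, -0.0571, 0.06]
tool_rot: [0.647, 0.762, -0.0, 0.0]
force: [0.4, -0.7, 0.6]
finger_gap: 0.301
gripper_force: 0.0
```

```bash
python3 -c "
from h import *
st()
C=cam('wrist');a=manip.snapshot('wrist');cv2.imwrite('pics/w3.png',a)"
```

```text
t5.03 dock [-46.2  -4.3] z60.0 xang 0.06 zax [-0. -0. -1.] F [ 0.4 -0.7  0.6] gap0.30 gf 0.0
```

View pics/w3.png

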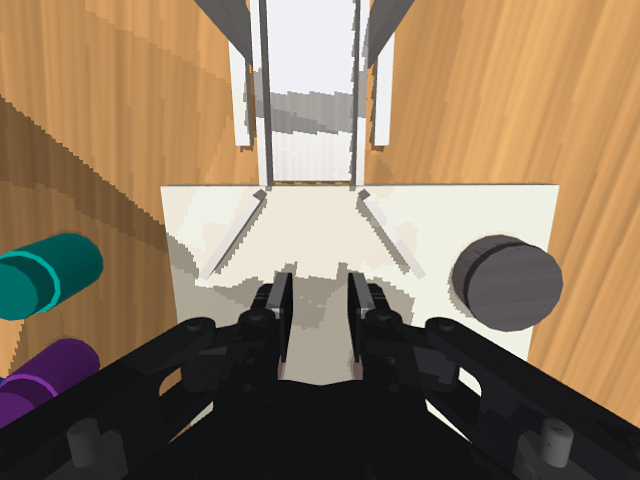

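The jar isn't ahead of the fingers, so I'll check with the top camera.

```bash
python3 -c "
from h import *
a=manip.snapshot('top');b=manip.snapshot('side')
a=cv2.resize(a[160:300,250:460],None,fx=2.6,fy=2.6,interpolation=cv2.INTER_CUBIC)
b=cv2.resize(b[170:380,260:450],None,fx=1.3,fy=1.3,interpolation=cv2.INTER_CUBIC)
h=max(a.shape[0],b.shape[0]);o=np.zeros((h,a.shape[1]+b.shape[1],3),np.uint8);o[:a.shape[0],:a.shape[1]]=a;o[:b.shape[0],a.shape[1]:]=b
print(o.shape);cv2.imwrite('pics/c2.png',o)"
```

```text
(364, 793, 3)
```

View pics/c2.png

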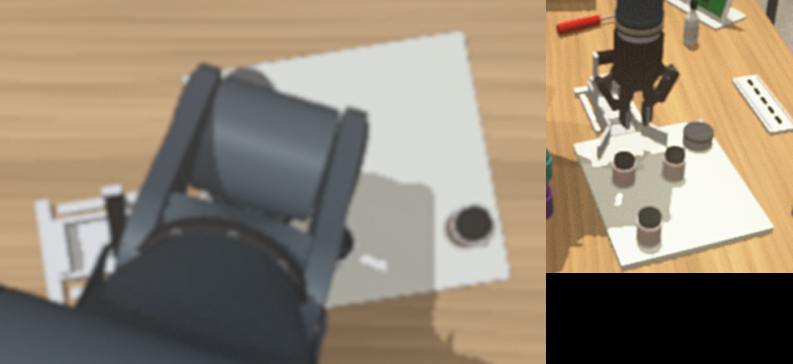

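```bash
python3 -c "
from h import *
import pickle
C=pickle.load(open('w1.pkl','rb'))
for z in (.205,.215,.225,.235,.245,.25):
    P=pix2w('wrist',[[292,273],[348,273],[280,273],[361,273],[281,360]],z,C);print(z,(todock(P)-[-142.1,41.5]).round(1).tolist())
st()"
```

```text
0.205 [[-2.1, 15.5], [-2.1, -14.9], [-2.1, 22.0], [-2.1, -22.0], [-56.7, 23.2]]
0.215 [[2.0, 14.6], [1.9, -14.0], [2.0, 20.8], [1.9, -20.6], [-49.4, 21.8]]
0.225 [[6.0, 13.7], [6.0, -13.1], [6.0, 19.5], [6.0, -19.3], [-42.1, 20.5]]
0.235 [[10.1, 12.8], [10.0, -12.2], [10.1, 18.2], [10.0, -18.0], [-34.8, 19.1]]
0.245 [[14.1, 11.9], [14.1, -11.3], [14.1, 16.9], [14.1, -16.6], [-27.5, 17.8]]
0.25 [[16.1, 11.5], [16.1, -10.8], [16.1, 16.2], [16.1, -16.0], [-23.8, 17.1]]
t5.18 dock [-46.8  -4.2] z60.0 xang -0.01 zax [ 0. -0. -1.] F [-0.9 -1.   0. ] gap0.30 gf 0.0
```

```bash
python3 -c "
from h import *
g=lambda x,y,z:np.r_[Rd@[x/1e3,y/1e3]+p[:2],z/1e3]
for z in (41,60,80):
  u=w2pix('side',np.array([g(-46,-4+18,z),g(-46,-4-18,z),g(-114,38,62),g(-123,-40,62)]));print(z,u.round(0).tolist(),((u-[260,170])*1.3+[546,0]).round(0).tolist())
i=cv2.imread('pics/side.png');k=manip.snapshot('side');
for n,x in(('o',i),('n',k)):
  gr=cv2.cvtColor(x,cv2.COLOR_BGR2GRAY)
  m=(gr[270:370,290:420]<60).astype(np.uint8);_,l,s,c=cv2.connectedComponentsWithStats(m);print(n,[(s[j,4],(c[j]+[290,270]).round(1).tolist()) for j in range(1,len(s)) if s[j,4]>25])
"
```

```text
41 [[320.0, 276.0], [335.0, 273.0], [319.0, 291.0], [357.0, 287.0]] [[623.0, 138.0], [644.0, 134.0], [622.0, 158.0], [672.0, 152.0]]
60 [[320.0, 269.0], [336.0, 266.0], [319.0, 291.0], [357.0, 287.0]] [[624.0, 129.0], [645.0, 125.0], [622.0, 158.0], [672.0, 152.0]]
80 [[320.0, 262.0], [336.0, 259.0], [319.0, 291.0], [357.0, 287.0]] [[624.0, 119.0], [645.0, 115.0], [622.0, 158.0], [672.0, 152.0]]
o []
n [(np.int32(97), [319.8, 292.9])]
```

```bash
python3 -c "
from h import *
k=manip.snapshot('side')[225:325,285:385];o=cv2.resize(k,None,fx=6,fy=6,interpolation=cv2.INTER_CUBIC)
g=lambda x,y,z:np.r_[Rd@[x/1e3,y/1e3]+p[:2],z/1e3]
for z,c in ((41,(0,0,255)),(60,(0,255,0)),(80,(255,0,0))):
  for u in w2pix('side',np.array([g(-57,-4+18,z),g(-57,-4-18,z)])): cv2.circle(o,tuple(int(v) for v in ((u-[285,225]+.5)*6)),3,c,-1)
cv2.imwrite('pics/c3.png',o)"
```

```text
(no output)
```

View pics/c3.png

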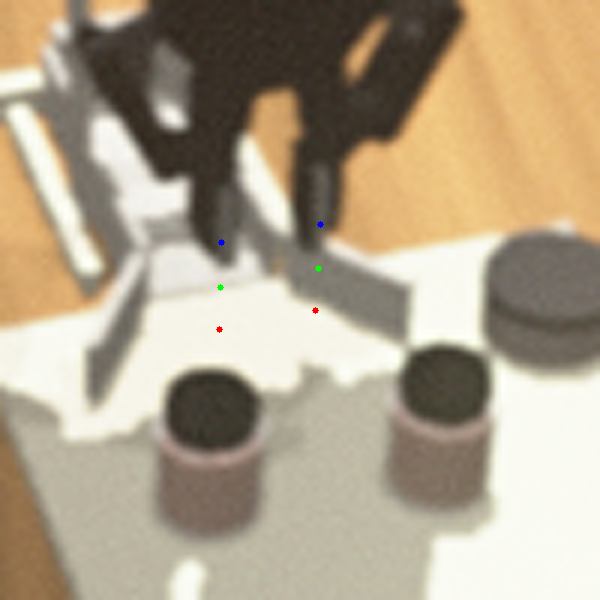

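The side crop shows both black-capped jars still standing in place, with fingertips at about (215,262) and (310,245), so about z 70 mm instead of 41. The fingers passed over the caps. I'll raise, go back to free deck, and find the tip height by touching down gently.

Call:
{"method": "servo_tool", "body": {
  "rows": [
    [[0, 0, 0, 0, 0, -0.03, -0.4], [0, 0, 0, -0.03, 0, 0, -0.4], [0, 0, 0, -0.035, 0, 0, -0.4], [0, 0, 0, -0.035, -0.01, 0, -0.4], [0, 0, 0, -0.025, -0.01, 0, -0.4], [0, 0, 0, 0, -0.005, 0.03, -0.4], [0, 0, 0, 0, 0, 0, -0.4]]
  ]
}}

```text
t: 5.87
tcp_pos: [0.5594, -0.1858, 0.0567]
tool_rot: [0.649, 0.761, -0.001, -0.004]
force: [-0.5, 1.8, -0.7]
finger_gap: 0.302
gripper_force: 0.0
```

Call:
{"method": "servo_tool", "body": {
  "rows": [
    [[0, 0, 0, 0, 0, 0.008, -0.4], [0, 0, 0, 0, 0, 0.008, -0.4], [0, 0, 0, 0, 0, 0.006, -0.4], [0, 0, 0, 0, 0, 0.003, -0.4], [0, 0, 0, 0, 0, 0, -0.4]]
  ]
}}

```text
t: 6.28
tcp_pos: [0.5629, -0.1837, 0.0345]
tool_rot: [0.647, 0.762, -0.0, -0.0]
force: [0.4, 0.4, 0.4]
finger_gap: 0.302
gripper_force: 0.0
```

```bash
python3 -c "
from h import *
st()"
```

```text
t6.28 dock [-170.4   20.6] z34.5 xang 0.10 zax [-0.001  0.    -1.   ] F [0.4 0.4 0.4] gap0.30 gf 0.0
```

Call:
{"method": "servo_tool", "body": {
  "rows": [
    [[0, 0, 0, 0, 0, 0.002, -0.4], [0, 0, 0, 0, 0, 0.002, -0.4], [0, 0, 0, 0, 0, 0.002, -0.4], [0, 0, 0, 0, 0, 0, -0.4]]
  ]
}}

```text
t: 6.62
tcp_pos: [0.5629, -0.1846, 0.0289]
tool_rot: [0.648, 0.762, -0.0, -0.0]
force: [-0.2, 0.5, -0.4]
finger_gap: 0.301
gripper_force: 0.0
```

Call:
{"method": "servo_tool", "body": {
  "rows": [
    [[0, 0, 0, 0, 0, 0.002, -0.4], [0, 0, 0, 0, 0, 0.002, -0.4], [0, 0, 0, 0, 0, 0, -0.4]]
  ]
}}

```text
t: 6.87
tcp_pos: [0.5627, -0.1847, 0.0247]
tool_rot: [0.648, 0.762, -0.0, -0.0]
force: [0.6, -0.0, -0.5]
finger_gap: 0.303
gripper_force: 0.0
```

```bash
python3 -c "
from h import *
st()
k=manip.snapshot('side')
g=lambda x,y,z:np.r_[Rd@[x/1e3,y/1e3]+p[:2],z/1e3]
k=k[245:345,275:375];o=cv2.resize(k,None,fx=6,fy=6,interpolation=cv2.INTER_CUBIC)
for z,c in ((12,(0,0,255)),(25,(0,255,0)),(40,(255,0,0))):
  for u in w2pix('side',np.array([g(-181,20+18,z),g(-181,20-18,z)])): cv2.circle(o,tuple(int(v) for v in ((u-[275,245]+.5)*6)),3,c,-1)
cv2.imwrite('pics/c4.png',o)"
```

```text
t6.87 dock [-171.3   20.9] z24.7 xang 0.02 zax [-0.001  0.    -1.   ] F [ 0.6 -0.  -0.5] gap0.30 gf 0.0
```

View pics/c4.png

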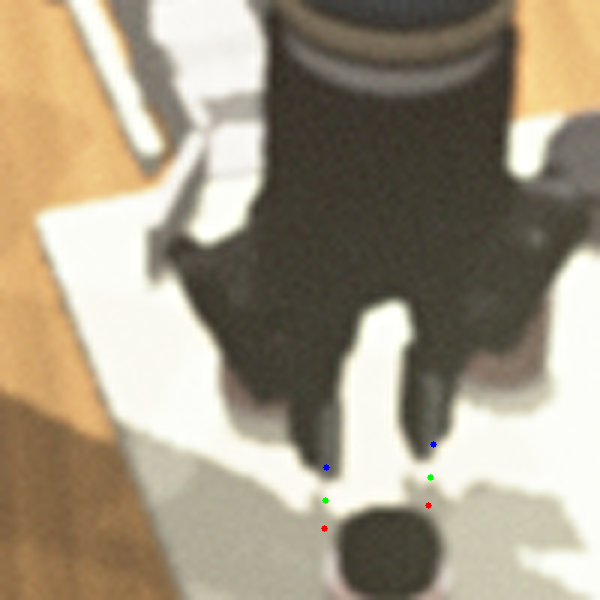

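The tips show at about (325,475) and (425,455), which is z 36 with the TCP reading 24.7. There was no contact where 5.7 was expected, so the tip sits about 11 mm above the z reading. One touch on the deck will pin this down.

Call:
{"method": "servo_tool", "body": {
  "rows": [
    [[0, 0, 0, 0, 0, 0.006, -0.4], [0, 0, 0, 0, 0, 0.005, -0.4], [0, 0, 0, 0, 0, 0.003, -0.4], [0, 0, 0, 0, 0, 0.002, -0.4], [0, 0, 0, 0, 0, 0, -0.4]]
  ]
}}

```text
t: 7.33
tcp_pos: [0.5625, -0.1845, 0.0082]
tool_rot: [0.648, 0.762, -0.0, -0.001]
force: [0.6, 0.0, -0.6]
finger_gap: 0.297
gripper_force: 0.0
```

Call:
{"method": "servo_tool", "body": {
  "rows": [
    [[0, 0, 0, 0, 0, 0.002, -0.4], [0, 0, 0, 0, 0, 0, -0.4]]
  ]
}}

```text
t: 7.5
tcp_pos: [0.563, -0.1847, 0.0077]
tool_rot: [0.648, 0.762, -0.0, 0.0]
force: [-1.5, 0.9, 4.7]
finger_gap: 0.298
gripper_force: 1.9
```

Call:
{"method": "servo_tool", "body": {
  "rows": [
    [[0, 0, 0, 0, 0, 0.002, -0.4], [0, 0, 0, 0, 0, 0, -0.4]]
  ]
}}

```text
t: 7.67
tcp_pos: [0.5631, -0.1848, 0.0076]
tool_rot: [0.648, 0.762, -0.0, 0.0]
force: [-3.2, 1.3, 15.0]
finger_gap: 0.3
gripper_force: 8.0
```

Contact comes at reading 7.7, so the tip is the reading plus 4 mm. For a tip at z 41 I use reading 37. Next I go behind jar B and push it.

Call:
{"method": "servo_tool", "body": {
  "rows": [
    [[0, 0, 0, 0, 0, -0.016, -0.4], [0, 0, 0, 0, 0, -0.016, -0.4], [0, 0, 0, 0.005, -0.009, 0, -0.4], [0, 0, 0, 0.008, -0.008, 0, -0.4], [0, 0, 0, 0, 0, 0, -0.4], [0, 0, 0, 0, 0, 0, -0.4]]
  ]
}}

```text
t: 8.17
tcp_pos: [0.544, -0.1745, 0.0371]
tool_rot: [0.648, 0.762, 0.0, -0.0]
force: [1.0, 0.3, 0.3]
finger_gap: 0.303
gripper_force: 0.0
```

```bash
cat >> h.py <<'E'
def caps(name):
    "black discs near cap height in wrist view -> dock mm"
    C=cam("wrist");a=manip.snapshot("wrist");cv2.imwrite(f"pics/{name}.png",a)
    m=(a.max(2)<45).astype(np.uint8);n,l,s,c=cv2.connectedComponentsWithStats(m)
    for i in range(1,n):
        w,h,A=s[i,2:5]
        if A>500: print("  blob",c[i].round(0),w,h,A,todock(pix2w("wrist",[c[i]],.062,C)).round(1))
E
python3 -c "
from h import *
st();caps('w4')"
```

```text
t8.17 dock [-158.2   37.8] z37.1 xang 0.03 zax [-0.  0. -1.] F [1.  0.3 0.3] gap0.30 gf 0.0
  blob [628.  73.] 23 100 1105 [[-69.7 -64.3]]
  blob [324. 204.] 85 87 5616 [[-113.8   36.8]]
  blob [526. 227.] 99 84 6372 [[-122.9  -39.8]]
  blob [313. 410.] 640 207 74584 [[-206.5   41.3]]
```

Call:
{"method": "servo_tool", "body": {
  "rows": [
    [[0, 0, 0, 0.007, 0.001, 0, -0.4], [0, 0, 0, 0.006, 0, 0, -0.4], [0, 0, 0, 0.005, 0, 0, -0.4], [0, 0, 0, 0.005, 0.001, 0, -0.4], [0, 0, 0, 0.006, 0.002, 0, -0.4], [0, 0, 0, 0.007, 0.003, 0, -0.4], [0, 0, 0, 0.007, 0.003, 0, -0.4], [0, 0, 0, 0.007, 0.003, 0, -0.4]]
  ]
}}

```text
t: 8.88
tcp_pos: [0.5492, -0.1223, 0.037]
tool_rot: [0.648, 0.762, 0.0, 0.0]
force: [0.2, -1.0, 0.6]
finger_gap: 0.303
gripper_force: 0.2
```

```bash
python3 -c "
from h import *
st();caps('w5')"
```

```text
t8.88 dock [-107.6   24.3] z37.0 xang 0.03 zax [ 0. -0. -1.] F [ 0.2 -1.   0.6] gap0.30 gf 0.2
  blob [577. 177.] 66 112 927 [[-53.3 -68.3]]
  blob [317. 398.] 640 271 81704 [[-149.5   25.7]]
```

Call:
{"method": "servo_tool", "body": {
  "rows": [
    [[0, 0, 0, 0.007, 0.003, 0, -0.4], [0, 0, 0, 0.007, 0.003, 0, -0.4], [0, 0, 0, 0.007, 0.003, 0, -0.4], [0, 0, 0, 0.007, 0.003, 0, -0.4], [0, 0, 0, 0.007, 0.003, 0, -0.4], [0, 0, 0, 0.007, 0.003, 0, -0.4], [0, 0, 0, 0.007, 0.003, 0, -0.4], [0, 0, 0, 0.007, 0.003, 0, -0.4]]
  ]
}}

```text
t: 9.6
tcp_pos: [0.5637, -0.0633, 0.037]
tool_rot: [0.648, 0.762, 0.0, 0.0]
force: [-0.7, -0.9, 0.9]
finger_gap: 0.301
gripper_force: 0.3
```

```bash
cat >> h.py <<'E'
def front():
    "front edge and middle of the dark cap ahead of the fingertips -> dock mm"
    C=cam("wrist");a=manip.snapshot("wrist");m=(a.max(2)<45)[:275]
    n,l,s,c=cv2.connectedComponentsWithStats(m[:, :].astype(np.uint8))
    for i in range(1,n):
        x,y,w,h,A=s[i]
        if A>300 and 200<c[i][0]<440:
            q=[[x+w/2,y],[x,c[i][1]],[x+w,c[i][1]]];print("  front",x,y,w,h,A,todock(pix2w("wrist",q,.062,C)).round(1).tolist())
E
python3 -c "
from h import *
st();front()"
```

```text
t9.60 dock [-51.6   0.4] z37.0 xang 0.02 zax [ 0.  0. -1.] F [-0.7 -0.9  0.9] gap0.30 gf 0.3
  front 280 209 81 66 4417 [[-9.3, 0.7], [-23.5, 16.2], [-23.5, -14.9]]
```

Jar B sits centred at dock (-26, 0.5). I'll push it straight in.

Call:
{"method": "servo_tool", "body": {
  "rows": [
    [[0, 0, 0, 0.007, 0, 0, -0.4], [0, 0, 0, 0.007, 0, 0, -0.4], [0, 0, 0, 0.007, 0, 0, -0.4], [0, 0, 0, 0.007, 0, 0, -0.4], [0, 0, 0, 0.007, 0, 0, -0.4], [0, 0, 0, 0.006, 0, 0, -0.4], [0, 0, 0, 0.004, 0, 0, -0.4], [0, 0, 0, 0, 0, 0, -0.4]]
  ]
}}

```text
t: 10.32
tcp_pos: [0.5557, -0.0186, 0.0369]
tool_rot: [0.647, 0.762, -0.0, -0.0]
force: [-0.6, -0.3, 0.4]
finger_gap: 0.298
gripper_force: 0.2
```

```bash
python3 -c "
from h import *
st();front()"
```

```text
t10.32 dock [-6.2  1.1] z36.9 xang 0.07 zax [-0.001  0.    -1.   ] F [-0.6 -0.3  0.4] gap0.30 gf 0.2
  front 115 3 421 134 52760 [[102.6, -0.0], [83.4, 69.9], [83.7, -70.2]]
  front 279 206 82 69 2212 [[37.2, 1.5], [17.1, 17.4], [17.2, -14.4]]
```

Call:
{"method": "servo_tool", "body": {
  "rows": [
    [[0, 0, 0, -0.017, 0, 0, -0.4], [0, 0, 0, -0.017, 0, 0, -0.4], [0, 0, 0, 0, 0, -0.03, -0.4], [0, 0, 0, 0, 0, -0.03, -0.4], [0, 0, 0, -0.031, 0.01, 0, -0.4], [0, 0, 0, -0.031, 0.01, 0, -0.4], [0, 0, 0, -0.031, 0.01, 0, -0.4], [0, 0, 0, -0.031, 0.01, 0, -0.4]]
  ]
}}

```text
t: 11.03
tcp_pos: [0.6217, -0.1705, 0.0974]
tool_rot: [0.648, 0.762, 0.0, 0.0]
force: [-0.1, 0.5, -0.6]
finger_gap: 0.297
gripper_force: 0.0
```

Call:
{"method": "servo_tool", "body": {
  "rows": [
    [[0, 0, 0, 0, 0, 0, -0.4], [0, 0, 0, 0, 0, 0.025, -0.4], [0, 0, 0, 0, 0, 0.025, -0.4], [0, 0, 0, 0, 0, 0.01, -0.4], [0, 0, 0, 0, 0, 0, -0.4], [0, 0, 0, 0, 0, 0, -0.4]]
  ]
}}

```text
t: 11.53
tcp_pos: [0.6207, -0.1688, 0.0365]
tool_rot: [0.648, 0.762, -0.0, -0.001]
force: [0.1, 0.3, 0.0]
finger_gap: 0.299
gripper_force: 0.0
```

```bash
python3 -c "
from h import *
st();caps('w6')"
```

```text
t11.53 dock [-164.9  -38.9] z36.5 xang 0.02 zax [-0.001  0.001 -1.   ] F [0.1 0.3 0. ] gap0.30 gf 0.0
  blob [451.  69.] 58 111 553 [[-75.2 -82.1]]
  blob [332. 212.] 85 85 5592 [[-123.7  -43. ]]
  blob [313. 410.] 640 207 74575 [[-212.9  -35.5]]
```

Call:
{"method": "servo_tool", "body": {
  "rows": [
    [[0, 0, 0, 0.006, 0.004, 0, -0.4], [0, 0, 0, 0.006, 0, 0, -0.4], [0, 0, 0, 0.005, 0, 0, -0.4], [0, 0, 0, 0.005, -0.001, 0, -0.4], [0, 0, 0, 0.006, -0.002, 0, -0.4], [0, 0, 0, 0.007, -0.003, 0, -0.4], [0, 0, 0, 0.007, -0.003, 0, -0.4], [0, 0, 0, 0.007, -0.003, 0, -0.4]]
  ]
}}

```text
t: 12.25
tcp_pos: [0.6049, -0.1213, 0.0371]
tool_rot: [0.648, 0.762, -0.0, -0.0]
force: [0.5, -0.3, 0.5]
finger_gap: 0.299
gripper_force: 0.4
```

Call:
{"method": "servo_tool", "body": {
  "rows": [
    [[0, 0, 0, 0.007, -0.003, 0, -0.4], [0, 0, 0, 0.007, -0.003, 0, -0.4], [0, 0, 0, 0.007, -0.003, 0, -0.4], [0, 0, 0, 0.007, -0.004, 0, -0.4], [0, 0, 0, 0.007, -0.004, 0, -0.4], [0, 0, 0, 0.007, -0.004, 0, -0.4], [0, 0, 0, 0.007, -0.004, 0, -0.4], [0, 0, 0, 0.007, -0.003, 0, -0.4]]
  ]
}}

```text
t: 12.92
tcp_pos: [0.568, -0.0707, 0.037]
tool_rot: [0.648, 0.762, -0.0, -0.0]
force: [-1.1, -0.4, 1.0]
finger_gap: 0.303
gripper_force: 0.4
```

```bash
python3 -c "
from h import *
st();front()"
```

```text
t12.92 dock [-59.6  -2.6] z37.0 xang 0.02 zax [-0.  0. -1.] F [-1.1 -0.4  1. ] gap0.30 gf 0.4
  front 264 70 90 98 586 [[29.9, 1.5], [7.5, 17.6], [7.6, -14.2]]
  front 279 210 83 65 4436 [[-17.7, -2.4], [-31.5, 13.5], [-31.5, -18.4]]
```

Call:
{"method": "servo_tool", "body": {
  "rows": [
    [[0, 0, 0, 0.007, -0.002, 0, -0.4], [0, 0, 0, 0.007, -0.001, 0, -0.4], [0, 0, 0, 0.007, 0, 0, -0.4], [0, 0, 0, 0.007, 0, 0, -0.4], [0, 0, 0, 0.007, 0, 0, -0.4], [0, 0, 0, 0.007, 0, 0, -0.4], [0, 0, 0, 0.007, 0, 0, -0.4], [0, 0, 0, 0.003, 0, 0, -0.4]]
  ]
}}

```text
t: 13.63
tcp_pos: [0.5569, -0.0191, 0.0369]
tool_rot: [0.647, 0.762, -0.0, -0.001]
force: [-0.0, 0.3, 0.1]
finger_gap: 0.304
gripper_force: 0.5
```

```bash
python3 -c "
from h import *
st();front()"
```

```text
t13.63 dock [-7.   0.1] z36.9 xang 0.07 zax [-0.001  0.    -1.   ] F [-0.   0.3  0.1] gap0.30 gf 0.5
  front 106 0 422 200 57569 [[102.6, 1.6], [81.5, 72.0], [81.8, -68.7]]
  front 279 209 82 66 4387 [[35.3, 0.5], [21.1, 16.2], [21.2, -15.2]]
```

Call:
{"method": "servo_tool", "body": {
  "rows": [
    [[0, 0, 0, -0.017, 0, 0, -0.4], [0, 0, 0, -0.017, 0, 0, -0.4], [0, 0, 0, 0, 0, -0.03, -0.4], [0, 0, 0, 0, 0, -0.03, -0.4], [0, 0, 0, -0.034, -0.006, 0, -0.4], [0, 0, 0, -0.034, -0.006, 0, -0.4], [0, 0, 0, -0.034, -0.006, 0, -0.4], [0, 0, 0, -0.034, -0.006, 0, -0.4]]
  ]
}}

```text
t: 14.35
tcp_pos: [0.5611, -0.1933, 0.0974]
tool_rot: [0.647, 0.762, 0.0, 0.0]
force: [0.9, -0.7, -1.0]
finger_gap: 0.303
gripper_force: 0.0
```

Call:
{"method": "servo_tool", "body": {
  "rows": [
    [[0, 0, 0, -0.034, -0.005, 0, -0.4], [0, 0, 0, -0.034, -0.005, 0, -0.4], [0, 0, 0, -0.034, -0.005, 0, -0.4], [0, 0, 0, 0, 0, 0, -0.4], [0, 0, 0, 0, 0, 0, -0.4]]
  ]
}}

```text
t: 14.77
tcp_pos: [0.5625, -0.2974, 0.0968]
tool_rot: [0.649, 0.761, 0.0, 0.0]
force: [-0.9, 0.8, 0.3]
finger_gap: 0.299
gripper_force: 0.0
```

```bash
python3 -c "
from h import *
st();caps('w7')"
```

```text
t14.77 dock [-282.5   39.2] z96.8 xang -0.19 zax [ 0.001 -0.    -1.   ] F [-0.9  0.8  0.3] gap0.30 gf 0.0
  blob [321. 183.] 58 59 2570 [[-237.3   38.7]]
  blob [313. 409.] 640 207 74675 [[-387.1   44.2]]
```

Call:
{"method": "servo_tool", "body": {
  "rows": [
    [[0, 0, 0, 0, 0, 0.025, -0.4], [0, 0, 0, 0, 0, 0.025, -0.4], [0, 0, 0, 0, 0, 0.01, -0.4], [0, 0, 0, 0.004, 0, 0, -0.4], [0, 0, 0, 0.006, 0, 0, -0.4], [0, 0, 0, 0.006, 0, 0, -0.4], [0, 0, 0, 0.005, 0, 0, -0.4], [0, 0, 0, 0.006, 0.001, 0, -0.4]]
  ]
}}

```text
t: 15.48
tcp_pos: [0.5601, -0.2682, 0.0384]
tool_rot: [0.647, 0.762, -0.0, 0.001]
force: [0.2, -1.0, 0.7]
finger_gap: 0.301
gripper_force: 0.3
```

Call:
{"method": "servo_tool", "body": {
  "rows": [
    [[0, 0, 0, 0.008, 0.001, 0, -0.4], [0, 0, 0, 0.01, 0.002, 0, -0.4], [0, 0, 0, 0.01, 0.002, 0, -0.4], [0, 0, 0, 0.01, 0.002, 0, -0.4], [0, 0, 0, 0.01, 0.002, 0, -0.4], [0, 0, 0, 0.01, 0.002, 0, -0.4], [0, 0, 0, 0.01, 0.002, 0, -0.4], [0, 0, 0, 0.01, 0.002, 0, -0.4]]
  ]
}}

```text
t: 16.15
tcp_pos: [0.5617, -0.1879, 0.037]
tool_rot: [0.648, 0.762, -0.0, 0.0]
force: [0.0, -0.9, 1.6]
finger_gap: 0.297
gripper_force: 0.7
```

```bash
python3 -c "
from h import *
st();front()"
```

```text
t16.15 dock [-174.3   22.4] z37.0 xang 0.03 zax [ 0. -0. -1.] F [ 0.  -0.9  1.6] gap0.30 gf 0.7
  front 279 210 82 65 4400 [[-132.4, 22.9], [-146.3, 38.6], [-146.2, 7.1]]
```

Jar C is captured. To go from (-174,22) to (-51,0): 12 rows of 10 mm, then straight in.

Call:
{"method": "servo_tool", "body": {
  "rows": [
    [[0, 0, 0, 0.01, 0.002, 0, -0.4], [0, 0, 0, 0.01, 0.002, 0, -0.4], [0, 0, 0, 0.01, 0.002, 0, -0.4], [0, 0, 0, 0.01, 0.002, 0, -0.4], [0, 0, 0, 0.01, 0.002, 0, -0.4], [0, 0, 0, 0.01, 0.002, 0, -0.4], [0, 0, 0, 0.01, 0.002, 0, -0.4], [0, 0, 0, 0.01, 0.002, 0, -0.4]]
  ]
}}

```text
t: 16.87
tcp_pos: [0.5645, -0.1064, 0.037]
tool_rot: [0.648, 0.762, -0.0, -0.0]
force: [0.3, -0.5, 0.0]
finger_gap: 0.299
gripper_force: 0.4
```

Call:
{"method": "servo_tool", "body": {
  "rows": [
    [[0, 0, 0, 0.01, 0.002, 0, -0.4], [0, 0, 0, 0.01, 0.002, 0, -0.4], [0, 0, 0, 0.008, 0.001, 0, -0.4], [0, 0, 0, 0.007, 0, 0, -0.4], [0, 0, 0, 0.005, 0, 0, -0.4], [0, 0, 0, 0.003, 0, 0, -0.4]]
  ]
}}

```text
t: 17.37
tcp_pos: [0.5623, -0.0635, 0.037]
tool_rot: [0.648, 0.762, -0.0, -0.0]
force: [0.3, 0.4, 0.0]
finger_gap: 0.304
gripper_force: 0.4
```

```bash
python3 -c "
from h import *
st();front()"
```

```text
t17.37 dock [-51.6   1.8] z37.0 xang 0.05 zax [-0.  0. -1.] F [0.3 0.4 0. ] gap0.30 gf 0.4
  front 269 0 98 75 5870 [[58.1, 3.1], [49.2, 19.0], [49.3, -12.9]]
  front 281 93 90 92 3472 [[30.8, 0.3], [10.2, 16.2], [10.3, -15.9]]
  front 279 210 82 65 4435 [[-9.6, 2.3], [-23.5, 18.0], [-23.4, -13.5]]
```

Call:
{"method": "servo_tool", "body": {
  "rows": [
    [[0, 0, 0, 0.006, 0.001, 0, -0.4], [0, 0, 0, 0.007, 0.001, 0, -0.4], [0, 0, 0, 0.007, 0, 0, -0.4], [0, 0, 0, 0.007, 0, 0, -0.4], [0, 0, 0, 0.007, 0, 0, -0.4], [0, 0, 0, 0.006, 0, 0, -0.4], [0, 0, 0, 0.004, 0, 0, -0.4], [0, 0, 0, 0, 0, 0, -0.4]]
  ]
}}

```text
t: 18.08
tcp_pos: [0.5569, -0.0193, 0.0369]
tool_rot: [0.647, 0.762, -0.0, -0.0]
force: [-0.2, -1.2, -0.7]
finger_gap: 0.302
gripper_force: 0.0
```

Call:
{"method": "servo_tool", "body": {
  "rows": [
    [[0, 0, 0, 0.002, 0, 0, -0.4], [0, 0, 0, 0.002, 0, 0, -0.4], [0, 0, 0, 0, 0, 0, -0.4]]
  ]
}}

```text
t: 18.33
tcp_pos: [0.5568, -0.0164, 0.0371]
tool_rot: [0.648, 0.762, 0.0, 0.0]
force: [0.5, -0.9, 0.7]
finger_gap: 0.302
gripper_force: 0.3
```

```bash
python3 -c "
from h import *
st();front()"
```

```text
t18.33 dock [-4.3 -0.3] z37.1 xang 0.02 zax [ 0. -0. -1.] F [ 0.5 -0.9  0.7] gap0.30 gf 0.3
  front 107 0 414 199 53356 [[105.4, 2.1], [79.0, 72.1], [79.3, -67.9]]
  front 280 209 81 66 4412 [[38.0, -0.1], [24.0, 15.4], [24.0, -15.7]]
```

Call:
{"method": "servo_tool", "body": {
  "rows": [
    [[0, 0, 0, 0.002, 0, 0, -0.4], [0, 0, 0, 0.002, 0, 0, -0.4], [0, 0, 0, 0, 0, 0, -0.4]]
  ]
}}

```text
t: 18.63
tcp_pos: [0.5561, -0.0124, 0.037]
tool_rot: [0.648, 0.762, 0.0, -0.0]
force: [-0.1, -0.5, 0.3]
finger_gap: 0.299
gripper_force: 0.5
```

```bash
python3 -c "
from h import *
st();front()"
```

```text
t18.63 dock [-0.2 -0.2] z37.0 xang 0.02 zax [-0.  0. -1.] F [-0.1 -0.5  0.3] gap0.30 gf 0.5
  front 112 0 404 199 47672 [[109.5, 2.2], [74.4, 72.0], [74.6, -67.6]]
  front 280 209 81 66 4404 [[42.1, -0.0], [28.0, 15.5], [28.0, -15.6]]
```

All three are in, with the rear jar centred at about 25.5. I'll back off, rise, turn the tool 90° and open.

Call:
{"method": "servo_tool", "body": {
  "rows": [
    [[0, 0, 0, -0.015, 0, 0, -0.4], [0, 0, 0, -0.025, 0, 0, -0.4], [0, 0, 0, 0, 0, -0.04, -0.4], [0, 0, 0, 0, 0, -0.04, -0.4], [0, 0, 0, 0, 0, -0.04, -0.4], [0, 0, 0, 0, 0, -0.04, -0.4], [0, 0, 7, 0, 0, 0, 0.2], [0, 0, 7, 0, 0, 0, 0.2]]
  ]
}}

```text
t: 19.35
tcp_pos: [0.5643, -0.0523, 0.2004]
tool_rot: [0.738, 0.675, 0.002, 0.003]
force: [-0.5, 0.4, -1.4]
finger_gap: 0.578
gripper_force: 0.0
```

Call:
{"method": "servo_tool", "body": {
  "rows": [
    [[0, 0, 7, 0, 0, 0, 0.2], [0, 0, 7, 0, 0, 0, 0.2], [0, 0, 7, 0, 0, 0, 0.2], [0, 0, 7, 0, 0, 0, 0.2], [0, 0, 7, 0, 0, 0, 0.2], [0, 0, 7, 0, 0, 0, 0.2], [0, 0, 7, 0, 0, 0, 0.2], [0, 0, 7, 0, 0, 0, 0.2]]
  ]
}}

```text
t: 20.02
tcp_pos: [0.5621, -0.0517, 0.1968]
tool_rot: [0.968, 0.25, -0.0, -0.0]
force: [-0.3, 0.2, -0.6]
finger_gap: 0.605
gripper_force: 0.0
```

Call:
{"method": "servo_tool", "body": {
  "rows": [
    [[0, 0, 7, 0, 0, 0, 0.2], [0, 0, 7, 0, 0, 0, 0.2], [0, 0, 6, 0, 0, 0, 0.2], [0, 0, 0, 0, -0.03, 0, 0.2], [0, 0, 0, 0, -0.03, 0, 0.2], [0, 0, 0, 0, -0.03, 0, 0.2], [0, 0, 0, 0, -0.02, 0, 0.2], [0, 0, 0, 0, 0, 0, 0.2]]
  ]
}}

```text
t: 20.68
tcp_pos: [0.5428, 0.0603, 0.1967]
tool_rot: [0.997, 0.083, -0.001, -0.001]
force: [-0.7, -0.1, 0.2]
finger_gap: 0.594
gripper_force: 0.0
```

```bash
python3 -c "
from h import *
print(st()['q'])
C=cam('wrist');a=manip.snapshot('wrist');cv2.imwrite('pics/w9.png',a)
g=lambda x,y,z:np.r_[Rd@[x/1e3,y/1e3]+p[:2],z/1e3]
P=np.array([g(62,-27,135),g(62,27,135),g(78,27,135),g(78,-27,135),g(70,0,135),g(25.5,0,60),g(63.5,0,60),g(101.5,0,60)])
u=w2pix('wrist',P,C);print(u.round(0).tolist())
o=a.copy();[cv2.circle(o,(int(v[0]),int(v[1])),2,(0,0,255),-1) for v in u]
cv2.imwrite('pics/w9m.png',o)"
```

```text
t20.68 dock [73.7  1.2] z196.7 xang -89.77 zax [-0.003  0.002 -1.   ] F [-0.7 -0.1  0.2] gap0.59 gf 0.0
[-0.0950076   0.46197107  1.6617945   0.00204703  1.02063459  1.30932203]
[[337.0, 205.0], [336.0, 284.0], [312.0, 284.0], [312.0, 205.0], [324.0, 246.0], [374.0, 220.0], [331.0, 220.0], [287.0, 220.0]]
```

View pics/w9m.png

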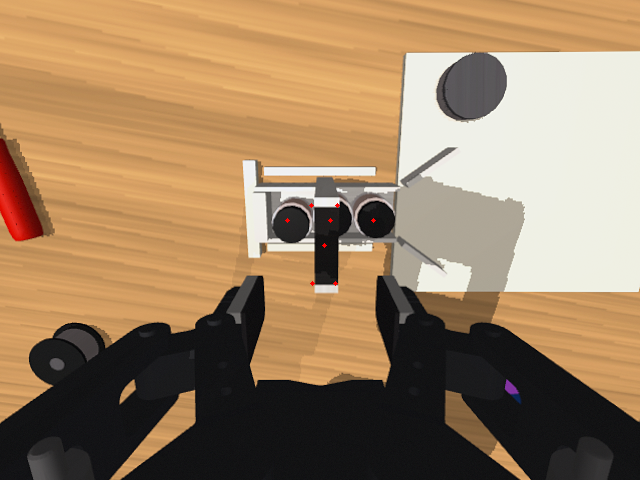

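The wrist view shows the three caps in the lane at (291,221), (340,218) and (374,220), and the bar at (326,248) where predicted. Now I descend on the bar.

Call:
{"method": "servo_tool", "body": {
  "rows": [
    [[0, 0, 0.2, 0.001, 0.004, 0, 0.2], [0, 0, 0, 0, 0, 0.02, 0.2], [0, 0, 0, 0, 0, 0.025, 0.2], [0, 0, 0, 0, 0, 0.025, 0.2], [0, 0, 0, 0, 0, 0.015, 0.2], [0, 0, 0, 0, 0, 0.007, 0.2], [0, 0, 0, 0, 0, 0, 0.2], [0, 0, 0, 0, 0, 0, 0.2]]
  ]
}}

```text
t: 21.4
tcp_pos: [0.5471, 0.0518, 0.1051]
tool_rot: [0.997, 0.078, 0.0, 0.0]
force: [0.4, -0.4, 0.7]
finger_gap: 0.6
gripper_force: 0.0
```

```bash
python3 -c "
from h import *
st()"
```

```text
t21.40 dock [64.6 -1.7] z105.1 xang -90.25 zax [ 0. -0. -1.] F [ 0.4 -0.4  0.7] gap0.60 gf 0.0
```

Call:
{"method": "servo_tool", "body": {
  "rows": [
    [[0, 0, -0.2, -0.0015, -0.0025, 0, 0.2], [0, 0, 0, 0, -0.0025, 0, 0.2], [0, 0, 0, 0, 0, 0, 0.2], [0, 0, 0, 0, 0, 0, -0.2], [0, 0, 0, 0, 0, 0, -0.4], [0, 0, 0, 0, 0, 0, -0.5], [0, 0, 0, 0, 0, 0, -0.5], [0, 0, 0, 0, 0, 0, -0.5]]
  ],
  "squeeze": 40
}}

```text
t: 22.07
tcp_pos: [0.5443, 0.0574, 0.1051]
tool_rot: [0.997, 0.081, 0.0, 0.0]
force: [0.1, 0.2, 0.3]
finger_gap: 0.249
gripper_force: 0.0
```

```bash
python3 -c "
from h import *
st()"
```

```text
t22.07 dock [70.6  0.2] z105.1 xang -89.98 zax [ 0. -0. -1.] F [0.1 0.2 0.3] gap0.25 gf 0.0
```

Call:
{"method": "servo_tool", "body": {
  "rows": [
    [[0, 0, 0, 0, 0, 0, -0.6], [0, 0, 0, 0, 0, 0, -0.7], [0, 0, 0, 0, 0, 0, -0.8], [0, 0, 0, 0, 0, 0, -1], [0, 0, 0, 0, 0, 0, -1], [0, 0, 0, 0, 0, 0, -1], [0, 0, 0, 0, 0, 0, -1], [0, 0, 0, 0, 0, 0, -1]]
  ],
  "squeeze": 40
}}

```text
t: 22.73
tcp_pos: [0.5444, 0.0572, 0.1051]
tool_rot: [0.997, 0.081, 0.0, 0.0]
force: [-0.9, -4.4, 1.1]
finger_gap: 0.178
gripper_force: 41.8
```

```bash
python3 -c "
from h import *
st()"
```

```text
t22.73 dock [70.4  0.2] z105.1 xang -89.97 zax [ 0. -0. -1.] F [-0.9 -4.4  1.1] gap0.18 gf 41.8
```

The grip is on the bar (gap about 15 mm, 42 N). I'll raise the squeeze, relieve the slight side load and start lifting slowly.

Call:
{"method": "servo_tool", "body": {
  "rows": [
    [[0, 0, 0, 0, 0.0005, 0, -1], [0, 0, 0, 0, 0.0003, 0, -1], [0, 0, 0, 0, 0, 0, -1], [0, 0, 0, 0, 0, -0.001, -1], [0, 0, 0, 0, 0, -0.002, -1], [0, 0, 0, 0, 0, -0.003, -1], [0, 0, 0, 0, 0, -0.004, -1], [0, 0, 0, 0, 0, -0.004, -1]]
  ],
  "squeeze": 80
}}

```text
t: 23.4
tcp_pos: [0.5438, 0.0569, 0.1188]
tool_rot: [0.997, 0.081, -0.001, -0.0]
force: [0.6, 0.0, -6.2]
finger_gap: 0.172
gripper_force: 78.0
```

```bash
python3 -c "
from h import *
st();print(manip.sense()['ft_torque'])"
```

```text
t23.40 dock [70.2  0.8] z118.8 xang -89.98 zax [-0.002  0.    -1.   ] F [ 0.6  0.  -6.2] gap0.17 gf 78.0
[ 0.01356294 -0.05175499 -0.00437357]
```

The load is 6.2 N, which matches the carrier plus three jars. I'll continue up to about 130 mm clear.

Call:
{"method": "servo_tool", "body": {
  "rows": [
    [[0, 0, 0, 0, 0, -0.005, -1], [0, 0, 0, 0, 0, -0.006, -1], [0, 0, 0, 0, 0, -0.007, -1], [0, 0, 0, 0, 0, -0.008, -1], [0, 0, 0, 0, 0, -0.008, -1], [0, 0, 0, 0, 0, -0.008, -1], [0, 0, 0, 0, 0, -0.008, -1], [0, 0, 0, 0, 0, -0.008, -1]]
  ]
}}

```text
t: 24.07
tcp_pos: [0.5443, 0.0567, 0.178]
tool_rot: [0.997, 0.081, 0.0, 0.0]
force: [-0.6, 0.4, -4.5]
finger_gap: 0.17
gripper_force: 78.1
```

Call:
{"method": "servo_tool", "body": {
  "rows": [
    [[0, 0, 0, 0, 0, -0.008, -1], [0, 0, 0, 0, 0, -0.008, -1], [0, 0, 0, 0, 0, -0.008, -1], [0, 0, 0, 0, 0, -0.008, -1], [0, 0, 0, 0, 0, -0.008, -1], [0, 0, 0, 0, 0, -0.007, -1], [0, 0, 0, 0, 0, -0.006, -1], [0, 0, 0, 0, 0, -0.004, -1]]
  ]
}}

```text
t: 24.73
tcp_pos: [0.5446, 0.0566, 0.2349]
tool_rot: [0.997, 0.081, 0.0, 0.0]
force: [1.5, -0.2, -6.2]
finger_gap: 0.168
gripper_force: 78.1
```

Call:
{"method": "servo_tool", "body": {
  "rows": [
    [[0, 0, 0, 0, 0, -0.002, -1], [0, 0, 0, 0, 0, 0, -1], [0, 0, 0, 0, 0, 0, -1], [0, 0, 0, 0, 0, 0, -1], [0, 0, 0, 0, 0, 0, -1], [0, 0, 0, 0, 0, 0, -1]]
  ]
}}

```text
t: 25.23
tcp_pos: [0.5441, 0.0566, 0.2356]
tool_rot: [0.997, 0.081, -0.0, -0.0]
force: [0.9, 0.3, -6.1]
finger_gap: 0.17
gripper_force: 78.1
```

```bash
python3 -c "
from h import *
s=st();print(s['ft_torque'],np.abs(s['qd']).max())
C=cam('wrist');a=manip.snapshot('wrist');o=cv2.imread('pics/w9.png');print(a.shape)
m=(a.max(2)<45)[:275].astype(np.uint8);n,l,t,c=cv2.connectedComponentsWithStats(m)
print([(t[i].tolist(),c[i].round(0).tolist()) for i in range(1,n) if t[i,4]>200])
k=manip.snapshot('side');g=lambda x,y,z:np.r_[Rd@[x/1e3,y/1e3]+p[:2],z/1e3]
dz=s['tcp_pos'][2]*1000-105
u=w2pix('side',np.array([g(0,33,dz),g(0,-33,dz),g(136,33,dz),g(136,-33,dz)]));print(dz,u.round(0).tolist())
cv2.imwrite('pics/fs.png',k);cv2.imwrite('pics/fw.png',a)
# levelness: white-metal lower edge in side view, vertical profile near near-corners
for q in (u[0],u[1]):
  x,y=q.round().astype(int);print(k[y-8:y+9,x].mean(1).round(0).tolist())
"
```

```text
t25.23 dock [69.9  0.5] z235.6 xang -89.98 zax [-0.001  0.    -1.   ] F [ 0.9  0.3 -6.1] gap0.17 gf 78.1
[-0.0488965  -0.02698653 -0.00503645] 0.00967638643656903
(480, 640, 3)
[([246, 227, 112, 48, 3144], [298.0, 257.0]), ([366, 227, 55, 48, 2110], [393.0, 252.0])]
130.59543745075572 [[305.0, 231.0], [335.0, 226.0], [288.0, 199.0], [316.0, 195.0]]
[115.0, 129.0, 139.0, 156.0, 163.0, 167.0, 171.0, 172.0, 169.0, 173.0, 190.0, 220.0, 231.0, 217.0, 157.0, 111.0, 112.0]
[167.0, 163.0, 166.0, 168.0, 164.0, 165.0, 164.0, 164.0, 165.0, 161.0, 161.0, 159.0, 159.0, 155.0, 154.0, 154.0, 148.0]
```

Quick numeric levelness check in the side view, using the existing picture: predicted underside edges against the image gradient for several tilt hypotheses.

```bash
python3 -c "
from h import *
k=cv2.imread('pics/fs.png');o=cv2.imread('pics/side.png')
gr=cv2.GaussianBlur(cv2.cvtColor(k,cv2.COLOR_BGR2GRAY),(0,0),.8).astype(float)
G=np.hypot(cv2.Sobel(gr,6,1,0),cv2.Sobel(gr,6,0,1))
G2=cv2.Sobel(gr,6,0,1)
dz=130.6;C=cam('side')
from scipy.ndimage import map_coordinates as mc
def score(pitch,roll):
    R=Ro.from_euler('xy',[roll,pitch],degrees=True).as_matrix();t=np.linspace(0,1,40)[:,None];S=0
    E=[((-66,-33,35),(66,-33,35)),((-66,33,35),(66,33,35)),((-66,-33,0),(-66,33,0)),((-66,33,0),(66,33,0)),((66,-33,45),(66,33,45)),((60,-33,45),(60,33,45)),((-66,23,35),(60,23,35)),((-66,-23,35),(60,-23,35))]
    for a,b in E:
        P=np.array(a)*(1-t)+np.array(b)*t;P=(P-[0,0,126])@R.T+[70,0,126+dz]
        W=np.c_[P[:,:2]/1e3@Rd.T+p[:2],P[:,2]/1e3];u=w2pix('side',W,C);S+=mc(G,[u[:,1],u[:,0]],order=1).mean()
    return S
for r in (-8,-4,0,4,8): print(r,[round(score(q,r)) for q in (-12,-9,-6,-4,-2,0,2,4,6,9,12)])
"
```

```text
-8 [611, 508, 493, 580, 625, 593, 553, 546, 534, 546, 528]
-4 [708, 621, 648, 749, 810, 799, 758, 717, 679, 705, 701]
0 [655, 575, 644, 750, 789, 774, 741, 704, 719, 783, 733]
4 [626, 563, 667, 812, 818, 759, 732, 673, 642, 674, 623]
8 [522, 472, 580, 724, 691, 569, 557, 561, 550, 588, 589]
```

The best fit is level to within about 2°. The 6.1 N load confirms all three jars are aboard, and the arm is still.

```bash
python3 -c "
from h import *
st();print(manip.sign_off())"
```

```text
t25.33 dock [69.9  0.4] z235.7 xang -89.98 zax [-0.001  0.    -1.   ] F [-0.2 -0.2 -6.4] gap0.18 gf 78.1
the job is handed in; nothing more can be done
None
```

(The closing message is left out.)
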